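# Load the flask shaker

## Robot

A 6-joint arm with a two-finger parallel gripper is mounted at the origin on the work surface. World frame = base frame: x ahead of the robot, y to its left, z up, the work surface at z = 0. Lengths are in mm, angles in rad, forces in N, time in s.
With the tool pointing down it reaches from about 375 to 925 mm from the base axis. Payload 5.7 kg.
Tool frame: the origin (TCP) lies midway between the tips of the shut fingers; the grasp point (between the pads) lies 19 mm behind it (pinch_z is the distance from the TCP to the grasp point, in mm); x points along the fingers, y is the direction in which the jaws open and shut, and the axes are right-handed (so a half turn about x gives the same grasp; the last joint's range is limited). The gripper opens to 88 mm and grips with 3 to 60 N. Pads are 20 mm wide; open, the fingers measure 115 mm over their backs; the gripper's body (75 mm by 178 mm) begins 61 mm behind the grasp point.
Start: joints at [1.086, 0.359, 1.51, -0, 1.272, -0.115], TCP at [216.846, 559.406, 183.923] pointing down, gripper open.
Joint ranges: [-2.97, 2.97], [-1.01, 2.36], [0.21, 2.38], [-0.96, 4.11], [0.2, 2.71], [-2.98, 2.98]. Speed limits (rad/s): [2.39, 2.39, 3.14, 3.14, 3.14, 3.14].

## Interface

Orientations are given as a 3x3 rotation matrix whose columns are the frame's x, y, z axes.
In Python, from rig import * gives the robot as it stands. The module is installed in compiled form; this text tells all that it offers. Calls block until the motion is done:
- movep(position, orientation): joint-space move of the TCP to a pose.
- movel(position, vel=150, rot=None, f_stop=None): straight line of the TCP; rot=None keeps the orientation; vel is the mean speed in mm/s. With f_stop (N) it stops when the force on the tool has changed by that much, and returns True; else False.
- move_j(angles): joint-space move.
- ungrasp() and gripper_close(): open the fingers fully, or close them until they stop; the grip force is fixed at half the most.
- hold(seconds).
- inverse_kinematics(position, orientation): joint angles nearest the present ones, or None.
- get_obs(): the state.
- camera(name): name is "scene" or "top" or "wrist"; returns a dict with "img" (400x640x3 uint8, red, green, blue), "range_z" (400x640 float32, mm along the optical axis (not along the pixel's ray), 0 where there is no reading), "intrinsics" (3x3 intrinsics, pixels), "position" and "attitude" of the camera in the world; the wrist camera has in their place "hand_eye" (4x4, takes a point from camera to tool coordinates, whose origin is the TCP and whose axes are the tool frame's). Camera axes: x right, y down, z forward; pixel columns grow to the right and rows downward; lengths in mm; the calibration is good to about 2 mm. A picture is of the moment at which its call begins: read the wrist's pose just before it.
A pose or a line that the arm cannot do raises Unreachable and nothing moves.
- hand_in(): hands the job in, once; it reports no verdict.
Trained networks look in the newest picture that a camera, given by its name, has taken for a name from the list of things; names that differ only in an ending like _2 or _b are one class to them, and where a whole thing is asked for, a point or a joint stands for the part that bears it (a point fixed in the world has none). Each returns a list of dicts, best first, with "p" (0 to 1); they miss things now and then, are a little off and sometimes report something else, mostly with a low value. They report only what shows in the picture. A call takes as long as a camera call. They do not tell look-alikes from the thing itself.
- search_frame(camera, name): "at" ([x, y, z] in mm, in world coordinates, good to about 4 mm: the middle of the surface that is visible of it).
- cut_out(camera, name): "region" (400x640 bool, what is visible of it).
- tip_of(camera, name): "at" ([x, y, z] in mm, in world coordinates, good to about 4 mm: a listed point, or the origin of a listed thing).
The state is a dict: "clock": time; "joint_positions": joint angles; "joint_velocities": joint speeds; "joint_efforts": joint torques, N m; "ee_pos": TCP position; "ee_rot": TCP orientation; "force": force on the tool from outside, world axes, zero at the start; "ft_torque": the same for the moment, N m; "grip_width": finger opening in mm.
Only numpy, scipy, OpenCV 4.12 (cv2) and the standard library are available. Lean on these libraries where they do the work, as an engineer would, in place of code of your own. Each camera call takes 0.05 s, during which the arm holds its last target. There are 200 camera calls.

## Task

Load the shaker: pick out the three conical flasks from among the glassware on the bench and stand each one upright on the floor of the shaker holder of its own size, the large flask in the large holder, the medium in the medium, the small in the small. Set them down rather than dropping them, never knock a flask over, let go of all of them, and leave the bottle and the beaker where they stand.

Things in the scene. Friction and masses are not known exactly. Their poses are not given: they have to be found in the camera images.
- flask_large: the large conical flask, empty clear glass, loose, upright on the bench, about 160 g: base 82 mm across, a straight cone up to a 34 mm neck at 108 mm height, closed by a rigid, firmly fixed white cap 42 mm across, 116 to 142 mm above the underside (overall height 142 mm). Can be lifted by the cap. Origin at the centre of its underside, z up. Round: yaw does not matter.
- flask_medium: the medium conical flask, empty clear glass, loose, upright on the bench, about 100 g: base 64 mm across, a straight cone up to a 26 mm neck at 76 mm height, closed by a rigid, firmly fixed white cap 34 mm across, 84 to 108 mm above the underside (overall height 108 mm). Can be lifted by the cap. Origin at the centre of its underside, z up. Round: yaw does not matter.
- flask_small: the small conical flask, empty clear glass, loose, upright on the bench, about 60 g: base 44 mm across, a straight cone up to a 22 mm neck at 52 mm height, closed by a rigid, firmly fixed white cap 28 mm across, 62 to 86 mm above the underside (overall height 86 mm). Can be lifted by the cap. Origin at the centre of its underside, z up. Round: yaw does not matter.
- holder_large: the large holder, for the large flask: a fixed round dark steel cup on the shaker's platform, inside 98 mm across (about 8 mm to spare all round), wall 4 mm, floor 3 mm and rim 18 mm above its underside (83 and 98 mm above the bench). Its position among the three varies; their centres are about 135 mm apart. Origin at the centre of its underside, z up. 
- holder_medium: the medium holder, for the medium flask: a fixed round dark steel cup on the shaker's platform, inside 80 mm across (about 8 mm to spare all round), wall 4 mm, floor 3 mm and rim 18 mm above its underside (83 and 98 mm above the bench). Its position among the three varies; their centres are about 135 mm apart. Origin at the centre of its underside, z up. 
- holder_small: the small holder, for the small flask: a fixed round dark steel cup on the shaker's platform, inside 60 mm across (about 8 mm to spare all round), wall 4 mm, floor 3 mm and rim 18 mm above its underside (83 and 98 mm above the bench). Its position among the three varies; their centres are about 135 mm apart. Origin at the centre of its underside, z up. 
- shaker: orbital shaker, switched off and fixed to the bench: grey housing with a square aluminium platform 270 by 270 mm, its top 80 mm above the bench, carrying the three flask holders; it does not move. Origin on the bench under the platform's centre; its yaw is that of the platform's sides, z up.
- bottle: bystander: a straight-sided clear glass bottle, not a flask, 56 mm across and 120 mm high, white cap, standing among the flasks, loose. Origin at the centre of its underside, z up. 
- beaker: bystander: an open straight-sided glass beaker without cap, 68 mm across and 85 mm high, standing among the flasks, loose. Origin at the centre of its underside, z up. 
Things that resemble listed ones, but are neither listed nor needed, are in the scene too. What is shaped like the flask_large but red is not meant. What is shaped like the flask_medium but turquoise is not meant.

How it is judged (in metres and radians):
At the end, for the whole second after the job is handed in: Each conical flask stands in the holder of its own size: centre within 12 mm of the holder's, underside on the holder's floor (less than 8 mm above the holder's underside), upright within 0.1 rad, released and at rest (horizontal distance between flask_large and holder_large below 0.012 m and z of flask_large in the frame of holder_large between -0.002 and 0.008 m and angle between each of flask_large, flask_medium, flask_small's own z axis and vertical below 0.1 rad and contact force between each of flask_large, flask_medium, flask_small and the fingers below 0.1 N and linear speed of each of flask_large, flask_medium, flask_small below 0.02 m/s and angular speed of each of flask_large, flask_medium, flask_small below 0.2 rad/s and horizontal distance between flask_medium and holder_medium below 0.012 m and z of flask_medium in the frame of holder_medium between -0.002 and 0.008 m and horizontal distance between flask_small and holder_small below 0.012 m and z of flask_small in the frame of holder_small between -0.002 and 0.008 m); the robot touches nothing.
It fails at once if a flask is let fall from more than about 4 cm above its holder's floor ((height (world z) of flask_large above 0.13 m and contact force between flask_large and anything else below 0.005 N) or (height (world z) of flask_medium above 0.13 m and contact force between flask_medium and anything else below 0.005 N) or (height (world z) of flask_small above 0.13 m and contact force between flask_small and anything else below 0.005 N)).
It fails at once if a flask is tipped over (angle between any of flask_large, flask_medium, flask_small's own z axis and vertical above 1 rad).
It fails at once if the bottle or the beaker is moved more than 25 mm or tipped ((distance of bottle from where it was at the start of the episode above 0.025 m or angle between bottle's own z axis and vertical above 0.3 rad) or (distance of beaker from where it was at the start of the episode above 0.025 m or angle between beaker's own z axis and vertical above 0.3 rad)).
It also fails if it takes over 93 s, if anything falls off the work surface, if the arm or the gripper's body presses on something with over 40 N, if the wrist force passes 120 N, or if a joint passes its speed limit or range.

## Working session

There is one attempt and no reset: what is moved stays moved. The work goes in short steps, each a Python script; the robot and the scene stay as the last script left them, time stands still between calls to the robot, and variables do not carry over. Pictures are saved under pics/ and viewed, about 12 in all and at most 16, crops included, and the job is handed in when it is done.

```bash
mkdir -p pics
python3 - <<'E'
from rig import *
import cv2,numpy as np
o=get_obs();print(o["clock"],o["ee_pos"],o["ee_rot"].tolist() if hasattr(o["ee_rot"],'tolist') else o["ee_rot"])
for c in("top","scene"):
    d=camera(c);cv2.imwrite(f"pics/{c}0.png",d["img"][:,:,::-1]);print(c,d["position"],np.round(d["attitude"],3).tolist(),d["intrinsics"])
    for n in["flask_large","flask_medium","flask_small","holder_large","holder_medium","holder_small","shaker","bottle","beaker"]:
        for r in tip_of(c,n)[:4]: print(c,n,np.round(r["at"],0),round(r["p"],2))
E
```

```text
0.0 [216.52689127 558.79027549 183.1301214 ] [[-0.0008407975564787537, 0.3614277489065135, 0.9323997401221427], [-0.001567093029206664, 0.9323984485909789, -0.3614286614043961], [-0.999998418638203, -0.0017650454685297703, -0.00021756743136664737]]
top [ 277.03153375  -72.46520497 1265.37424224] [[0.025, -0.99, 0.137], [-1.0, -0.025, -0.002], [0.006, -0.137, -0.991]] [[454.71233469   0.         315.24753059]
 [  0.         454.71233469 191.34000564]
 [  0.           0.           1.        ]]
top flask_large [ 463. -274.    4.] 0.9
top flask_large [ 335. -238.    0.] 0.8
top flask_large [ 594. -140.   -3.] 0.51
top flask_medium [ 217. -274.    0.] 0.75
top flask_medium [ 450. -164.    1.] 0.59
top flask_small [ 604. -268.    6.] 0.7
top holder_large [532.  98.  79.] 0.86
top holder_large [ 492. -447.   -0.] 0.74
top holder_medium [609. 215.  77.] 0.82
top holder_medium [ 447. -167.    2.] 0.53
top shaker [539. 181.  -2.] 0.72
top bottle [ 491. -448.    1.] 0.9
scene [1105.80575984  417.647488    659.24278092] [[-0.589, 0.463, -0.662], [0.808, 0.314, -0.499], [-0.023, -0.829, -0.559]] [[431.2805073    0.         327.1619064 ]
 [  0.         431.2805073  204.67302383]
 [  0.           0.           1.        ]]
scene flask_large [ 456. -272.    2.] 0.93
scene flask_large [ 337. -239.   -1.] 0.65
scene flask_medium [ 215. -276.   -5.] 0.86
scene flask_medium [ 442. -168.    4.] 0.8
scene flask_small [ 601. -271.    3.] 0.64
scene holder_large [530. 103.  81.] 0.82
scene holder_medium [607. 212.  81.] 0.59
scene holder_small [474. 226.  80.] 0.93
scene shaker [ 456. -273.    1.] 0.68
scene bottle [ 494. -446.    0.] 0.64
scene beaker [ 594. -138.    1.] 0.71
```

View pics/top0.png

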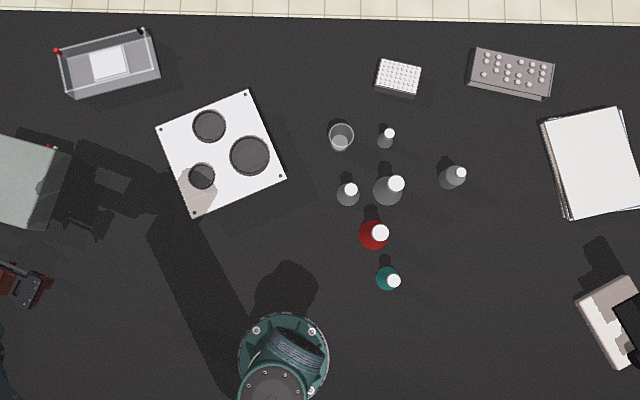

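View pics/scene0.png

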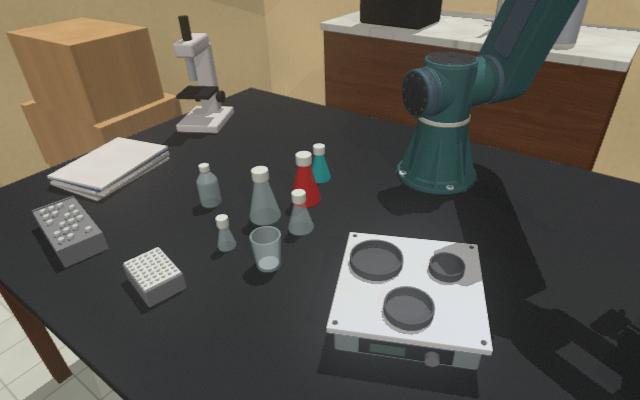

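The top view shows the red flask at (375,235) and the turquoise at (388,280), so they match the network's (335,-238) and (217,-274). The clear large, medium and small caps are at (396,183), (350,188) and (389,133), and the bottle is at (455,175). The holders are at (249,155), (209,126) and (202,176). Next I refine these from the caps and rims.

```bash
cat > h.py <<'E'
from rig import *
import numpy as np,cv2
def plane(d,uv,z):
    "pixel -> world point on height z"
    r=np.array(d["attitude"])@np.linalg.solve(d["intrinsics"],[uv[0],uv[1],1]);p=np.array(d["position"])
    return p+r*(z-p[2])/r[2]
def proj(d,P):
    c=np.array(d["attitude"]).T@(np.array(P,float)-d["position"]);q=d["intrinsics"]@(c/c[2]);return q[:2]
def cap(d,P,z0,z1):
    "cap centre: white blob centroid near the expected place"
    u=proj(d,[P[0],P[1],(z0+z1)/2]);im=d["img"].astype(int)
    m=((im.min(2)>165)).astype(np.uint8);n,l,s,c=cv2.connectedComponentsWithStats(m)
    i=1+np.argmin([np.hypot(*(c[k]-u))+(1e3 if s[k][4]<15 else 0) for k in range(1,n)])
    return c[i],s[i],(l==i)
def rot(a): c,s=np.cos(a),np.sin(a);return np.array([[0,c,s],[0,s,-c],[-1,0,0]])
F={"small":((603,-270),62,86),"medium":((446,-166),84,108),"large":((460,-273),116,142)}
H={"small":((474,226),34),"medium":((608,213),44),"large":((531,100),53)}
E
python3 - <<'E'
from h import *
for cn in("top","scene"):
    d=camera(cn)
    for k,(P,z0,z1) in F.items():
        c,s,m=cap(d,P,z0,z1)
        # compare with synthetic cap silhouette, shift P to match centroid
        r={"small":14,"medium":17,"large":21}[k];Q=np.array(P,float)
        for _ in range(5):
            t=np.linspace(0,6.283,40);pts=np.array([proj(d,[Q[0]+r*np.cos(a),Q[1]+r*np.sin(a),z]) for a in t for z in(z0,z1)])
            M=cv2.moments(cv2.convexHull(pts.astype(np.float32)));g=np.array([M['m10'],M['m01']])/M['m00']
            Q+=(plane(d,c,(z0+z1)/2)-plane(d,g,(z0+z1)/2))[:2]
        print(cn,k,Q.round(1),"area",s[4],"model",round(M['m00']))
    for k,(P,R) in H.items():
        for r in cut_out(cn,"holder_"+k)[:2]:
            m=r["region"].astype(np.uint8);ct=max(cv2.findContours(m,0,1)[0],key=cv2.contourArea)
            w=np.array([plane(d,q[0],98)[:2] for q in cv2.convexHull(ct)],np.float32)
            print(cn,"holder",k,np.round(r["p"],2),[np.round(v,1) for v in cv2.minEnclosingCircle(w)],np.round(cv2.fitEllipse(w)[0],1))
E
```

```text
top small [ 606.3 -270.7] area 82 model 111
top medium [ 447.1 -167.2] area 132 model 152
top large [ 460.7 -278.7] area 217 model 253
top holder small 0.93 [array([472.3, 221.2]), np.float64(33.8)] [472.1 221.4]
top holder medium 0.87 [array([605.7, 210.8]), np.float64(47.3)] [606.2 210.1]
top holder medium 0.71 [array([527.9, 100.7]), np.float64(54.6)] [528.9  99.9]
top holder large 0.75 [array([529.2,  99.1]), np.float64(54.3)] [529.   99.3]
scene small [ 594.8 -279.6] area 64 model 168
scene medium [ 434.6 -176. ] area 78 model 196
scene large [ 446.2 -290.7] area 110 model 259
scene holder small 0.65 [array([483.5, 230.7]), np.float64(43.8)] [483.1 228.4]
scene holder small 0.54 [array([ 497.3, -125.5]), np.float64(93.0)] [ 495.1 -120.3]
scene holder medium 0.68 [array([614.9, 217.5]), np.float64(51.1)] [614.8 217. ]
scene holder large 0.79 [array([539.3, 108.6]), np.float64(61.9)] [539.5 106.5]
```

Top holder fits agree with the 135 mm spacing. Next I check the caps from close up with the wrist camera.

```bash
cat >> h.py <<'E'
C={"small":(472.2,221.3),"medium":(606,210.5),"large":(529,99.4)}
def wrist():
    o=get_obs();d=dict(camera("wrist"));T=np.eye(4);T[:3,:3]=o["ee_rot"];T[:3,3]=o["ee_pos"];W=T@np.array(d["hand_eye"])
    d["position"]=W[:3,3];d["attitude"]=W[:3,:3];return d
def angle(P,z,pref):
    "jaw angle (mod pi) near pref that IK allows, with least wrist turn"
    q0=np.array(get_obs()["joint_positions"]);best=None
    for a in(pref,pref+np.pi):
        q=inverse_kinematics([P[0],P[1],z],rot(a))
        if q is not None and (best is None or abs(q[5])<best[0]): best=(abs(q[5]),a)
    return best[1]
E
python3 - <<'E'
from h import *
P=(605,-270);a=angle(P,240,np.arctan2(-270,605)+np.pi/2);print(a)
p=get_obs()["ee_pos"];movel([p[0],p[1],300],vel=250)
movep([P[0],P[1],250],rot(a));d=wrist();cv2.imwrite("pics/w1.png",d["img"][:,:,::-1])
print(get_obs()["clock"],get_obs()["joint_positions"],[proj(d,[*v[0],v[2]]).round() for v in F.values()])
for n in("flask_small","flask_medium","flask_large"):
    for r in tip_of("wrist",n): print(n,np.round(r["at"],1),round(r["p"],2))
E
```

```text
4.292632084955528
5.275 [-5.22750145e-01  4.03410835e-01  1.27564804e+00  1.81834303e-04
  1.46242723e+00  1.46652138e+00] [array([320., 172.]), array([294., 328.]), array([378., 303.])]
flask_small [ 5.995e+02 -2.686e+02 -1.000e-01] 0.91
flask_medium [ 445.8 -167.1   -2. ] 0.91
flask_large [ 459.1 -276.     3.7] 0.82
flask_large [ 334.6 -240.6   -5.5] 0.55
```

View pics/w1.png

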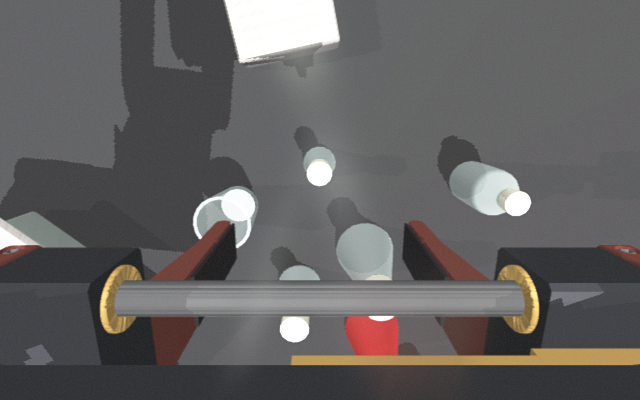

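The small cap is at (319,173) and the medium cap at (294,328), both where predicted (within 1 px). The large cap sits partly behind the gripper bar, near (380,308). The positions hold, so I pick and place the small flask.

```bash
cat >> h.py <<'E'
def st(m): o=get_obs();print(m,round(o["clock"],1),o["ee_pos"].round(1),"w",round(o["grip_width"],1),"F",np.round(o["force"],1))
def pick(k,jaw,P=None):
    P=P or F[k][0];_,z0,z1=F[k];zt=(z0+z1)/2-19;a=angle(P,zt,jaw)
    movep([*P,z1+100],rot(a));movel([*P,zt],vel=120);gripper_close();st("closed")
    movel([*P,zt+25],vel=50);st("lifted");movel([*P,360],vel=200);st("up")
def place(k,jaw):
    _,z0,z1=F[k];z=(z0+z1)/2-19+83;P=C[k];a=angle(P,z,jaw)
    movep([*P,360],rot(a));movel([*P,z+12],vel=130);hold(.3);st("above")
    print(movel([*P,z-4],vel=20,f_stop=4));st("down")
def release(k):
    p=get_obs()["ee_pos"];ungrasp();hold(.3);movel([p[0],p[1],p[2]+60],vel=80);movel([p[0],p[1],360],vel=250);st("released")
E
python3 - <<'E'
from h import *
pick("small",np.arctan2(-270,605)+np.pi/2)
if 22<get_obs()["grip_width"]<32: place("small",np.arctan2(221,472)+np.pi/2)
E
```

```text
closed 8.4 [ 603. -270.   55.] w 0.5 F [-0.2 -0.2 -0.2]
lifted 9.0 [ 603.  -270.    80.2] w 0.6 F [-0.9  0.9  0.5]
up 10.6 [ 602.4 -269.7  358.7] w 0.2 F [ 0.7  0.6 -0.3]
```

The fingers closed on nothing, so I look before doing anything else.

Run:
```python
from h import *
ungrasp()
d=wrist();cv2.imwrite("pics/w2.png",d["img"][:,:,::-1]);st("")
print([proj(d,[*v[0],v[2]]).round() for v in F.values()])
d=camera("scene");cv2.imwrite("pics/s2.png",cv2.resize(d["img"][100:330,150:400,::-1],None,fx=2.4,fy=2.4))
for c in("top","scene"):
  camera(c)
  for r in tip_of(c,"flask_small")[:2]: print(c,r["at"],r["p"])
```

```text
12.0 [ 603. -270.  360.] w 87.9 F [ 0.1 -0.5 -0.2]
[array([319., 157.]), array([298., 281.]), array([363., 256.])]
scene [602.8, -269.6, 3.7] 0.72
```

View pics/w2.png

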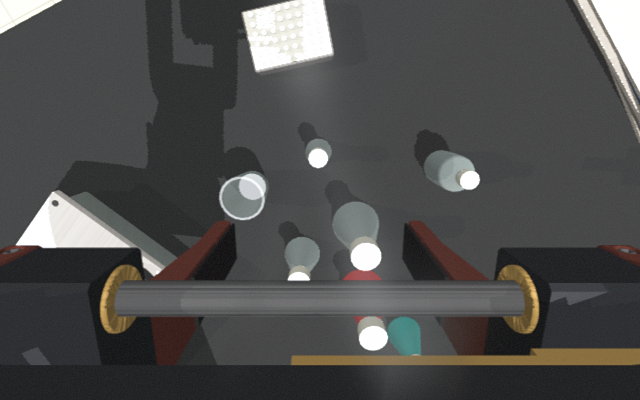

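View pics/s2.png

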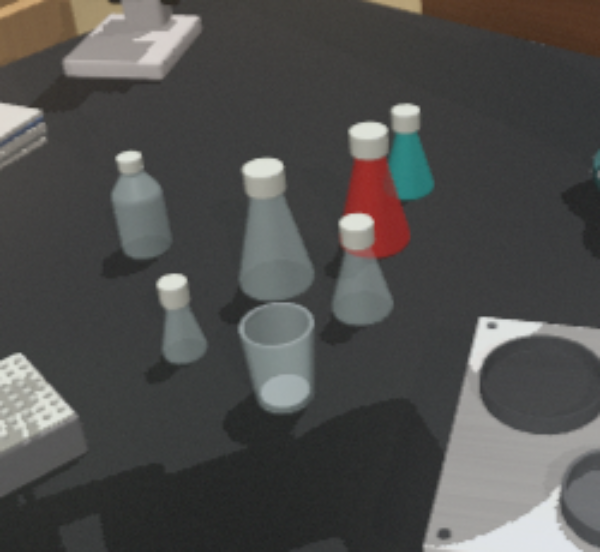

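The flask stands unmoved at its predicted pixel (318,157), yet the fingers met nothing. I go down to just above the cap and look at the fingers against it.

Run:
```python
from h import *
P=F["small"][0];movel([*P,95],vel=200);hold(.2);st("")
o=get_obs();print(np.round(o["ee_rot"],3).tolist())
d=wrist();print(np.round(d["hand_eye"],3).tolist(),"tcp px",proj(d,o["ee_pos"]),"cap top px",proj(d,[*P,86]))
a=d["img"][:,:,::-1];d=camera("scene");print("tcp in scene",proj(d,o["ee_pos"]),"grasp",proj(d,np.array(o["ee_pos"])+[0,0,19]))
b=cv2.resize(d["img"][100:300,150:350,::-1],(400,400));cv2.imwrite("pics/m3.png",np.hstack([cv2.resize(a,(400,250)),np.zeros((250,1,3),np.uint8)])) 
cv2.imwrite("pics/m3.png",np.hstack([cv2.copyMakeBorder(cv2.resize(a,(400,250)),0,150,0,0,0),b]))
```

```text
13.9 [ 603.6 -270.3   96. ] w 87.9 F [ 0.8 -0.1  0.9]
[[0.002, -0.408, -0.913], [-0.001, -0.913, 0.408], [-1.0, 0.0, -0.002]]
[[-0.001, -0.245, 0.969, -201.466], [1.0, 0.001, 0.001, 0.323], [-0.001, 0.969, 0.245, -65.749], [0.0, 0.0, 0.0, 1.0]] tcp px [318.24442277 215.93061116] cap top px [318.19923198 212.30084241]
tcp in scene [219.67407601 212.55374452] grasp [218.31530252 205.70996974]
```

View pics/m3.png

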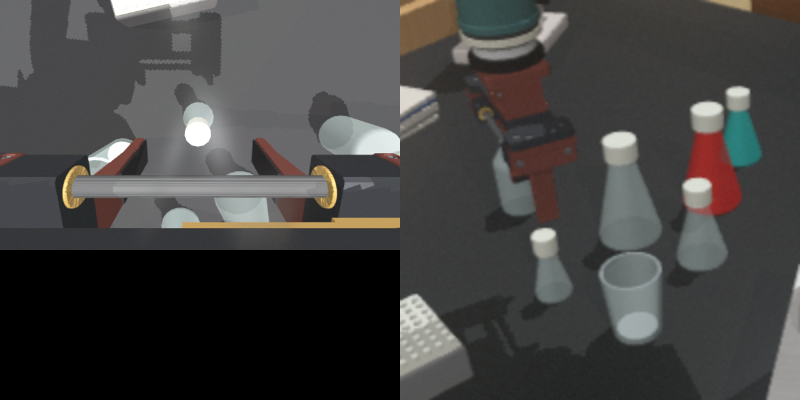

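In the scene view (right half) the fingertip is at full-frame (222,207), roughly above the cap at (222,219). However, the near finger should project lower than the TCP pixel, so the fingers seem displaced backwards. I measure where they really are from depth.

Run:
```python
from h import *
o=get_obs();R=np.array(o["ee_rot"]);p=np.array(o["ee_pos"])
print("joints",np.round(o["joint_positions"],3))
def cloud(d):
    z=d["range_z"];v,u=np.mgrid[:400,:640];X=np.stack([u,v,np.ones_like(u)],-1)@np.linalg.inv(d["intrinsics"]).T*z[...,None]
    return X@np.array(d["attitude"]).T+d["position"]
dw=wrist();ds=camera("scene")
for n,d in(("wrist",dw),("scene",ds)):
    W=cloud(d);T=(W-p)@R
    red=(d["img"][...,0].astype(int)>d["img"][...,1]+30)&(d["range_z"]>0)&(np.abs(T)<130).all(-1)&(W[...,2]>88)
    print(n,"red pts",red.sum())
    for s in(1,-1):
        q=T[red&(T[...,1]*s>5)]
        if len(q)<20: continue
        tip=q[q[:,0]>np.quantile(q[:,0],.98)-12];print(" side",s,"x max",np.quantile(q[:,0],.99).round(1),"tip region y,z min/med/max",np.quantile(tip[:,1:],[.05,.5,.95],axis=0).round(1).tolist())
    for k,(P,z0,z1) in F.items():
        w=W[(np.hypot(W[...,0]-P[0],W[...,1]-P[1])<45)&(d["img"].min(-1)>170)&(W[...,2]>z0-5)&(W[...,2]<z1+10)]
        if len(w): print(" cap",k,len(w),np.median(w,0).round(1))
for s in(44,-44): print("expected tips px wrist/scene",proj(dw,p+R[:,1]*s).round(),proj(ds,p+R[:,1]*s).round())
```

```text
joints [-0.525  0.526  1.465  0.     1.15   1.465]
wrist red pts 5078
 side 1 x max -41.9 tip region y,z min/med/max [[46.0, -10.9], [49.1, -10.6], [52.7, -9.7]]
 side -1 x max -42.6 tip region y,z min/med/max [[-51.5, -10.9], [-47.7, -10.5], [-41.1, -9.3]]
 cap small 1505 [ 604.8 -269.6   86.5]
scene red pts 318
 side -1 x max -41.7 tip region y,z min/med/max [[-54.6, -10.3], [-52.7, -1.6], [-50.7, 7.5]]
 cap small 64 [ 604.4 -266.3   85.1]
 cap medium 76 [ 446.7 -164.8  106.9]
 cap large 107 [ 460.9 -273.6  141.1]
expected tips px wrist/scene [387. 216.] [214. 204.]
expected tips px wrist/scene [249. 216.] [226. 222.]
```

Both cameras put the fingertips 42 mm short of the reported TCP along the tool, which explains closing above the cap. I check whether this also holds with the fingers shut, which is safe because everything is above the cap.

Run:
```python
from h import *
gripper_close();hold(.2)
o=get_obs();R=np.array(o["ee_rot"]);p=np.array(o["ee_pos"]);st("")
def cloud(d):
    z=d["range_z"];v,u=np.mgrid[:400,:640];X=np.stack([u,v,np.ones_like(u)],-1)@np.linalg.inv(d["intrinsics"]).T*z[...,None]
    return X@np.array(d["attitude"]).T+d["position"]
ds=camera("scene");dw=wrist();out=[]
for n,d in(("wrist",dw),("scene",ds)):
    W=cloud(d);T=(W-p)@R
    m=(d["range_z"]>0)&(np.abs(T[...,1])<62)&(np.abs(T[...,2])<14)&(np.abs(T[...,0])<90)&(W[...,2]>91)
    q=T[m];print(n,m.sum(),"x max",np.quantile(q[:,0],[.9,.98,1]).round(1));t=q[q[:,0]>np.quantile(q[:,0],.98)-10];print(np.quantile(t,[.05,.5,.95],axis=0).round(1).tolist())
cv2.imwrite("pics/m4.png",np.hstack([cv2.copyMakeBorder(cv2.resize(dw["img"][:,:,::-1],(400,250)),0,150,0,0,0),cv2.resize(ds["img"][120:240,160:280,::-1],(400,400))]))
```

```text
15.7 [ 603. -270.   95.] w 0.6 F [ 0.2 -0.1 -0.3]
wrist 1330 x max [-45.3 -40.8 -38.3]
[[-50.4, -7.3, -10.9], [-46.0, 1.0, -10.4], [-40.0, 8.8, -8.8]]
scene 170 x max [-43.2 -39.6 -38.9]
[[-49.4, -12.0, -10.9], [-44.8, -8.9, -1.9], [-39.3, 1.5, 10.7]]
```

View pics/m4.png

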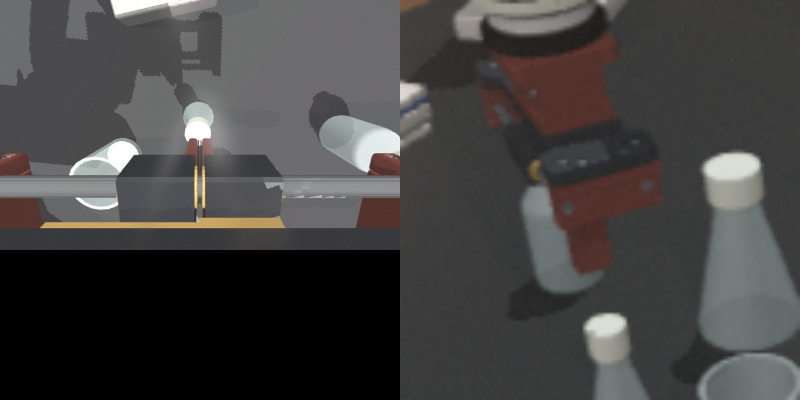

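With the fingers shut, both cameras again put the tips about 40 mm behind the reported TCP and centred sideways. The reported TCP is 40 mm too long along the tool, so I correct for that.

```bash
sed -i 's/-19-*/-19-40/; s/-19-40+83/-19-40+83/; s/360/315/g; s/movel(\[\*P,zt\],vel=120);/movel([*P,zt+30],vel=150);hold(.2);print("hit",movel([*P,zt],vel=60,f_stop=8));/' h.py; grep -n "19" h.py
python3 - <<'E'
from h import *
P=F["small"][0];ungrasp()
pick("small",np.arctan2(-270,605)+np.pi/2)
if 22<get_obs()["grip_width"]<32: place("small",np.arctan2(221,472)+np.pi/2)
E
```

```text
31:    P=P or F[k][0];_,z0,z1=F[k];zt=(z0+z1)/2-19-40;a=angle(P,zt,jaw)
35:    _,z0,z1=F[k];z=(z0+z1)/2-19-40+83;P=C[k];a=angle(P,z,jaw)
hit False
closed 20.5 [ 603.  -270.    14.9] w 27.2 F [-0.   0.6 -0.5]
lifted 21.1 [ 603.1 -270.    40.2] w 27.6 F [ 0.6 -0.5 -0.6]
up 22.7 [ 602.3 -269.6  313.6] w 27.4 F [ 0.   0.2 -1.1]
above 26.5 [472.4 221.4 110.3] w 27.1 F [ 0.1 -0.3 -0.8]
True
down 27.1 [472.  221.5  97.7] w 26.9 F [-1.   1.1  4.7]
```

Contact came at 97.7 against the expected 98.0, so the flask is on the holder floor. I release it and go on to the medium flask.

Run:
```python
from h import *
release("small")
# jaw direction perpendicular to the line medium->large flask
d=np.subtract(F["large"][0],F["medium"][0]);pick("medium",np.arctan2(d[1],d[0])+np.pi/2)
if 29<get_obs()["grip_width"]<37: place("medium",np.arctan2(210,606)+np.pi/2)
d=camera("scene");cv2.imwrite("pics/s5.png",cv2.resize(d["img"][130:400,260:560,::-1],None,fx=2,fy=2))
```

```text
released 30.2 [471.1 221.2 313.5] w 87.6 F [-0.8 -0.3 -0.4]
hit False
closed 34.8 [ 446. -166.   37.] w 33.1 F [-0.5  0.   0.2]
lifted 35.4 [ 446.1 -166.1   62.2] w 32.7 F [ 0.3 -0.2 -0.8]
up 36.9 [ 445.3 -165.7  313.8] w 33.1 F [-0.6 -0.1 -0.9]
above 40.5 [606.2 210.6 132.4] w 33.5 F [ 0.1 -0.5 -0.8]
True
down 41.1 [605.9 210.2 119.9] w 33.1 F [-0.4 -0.6  3.1]
```

View pics/s5.png

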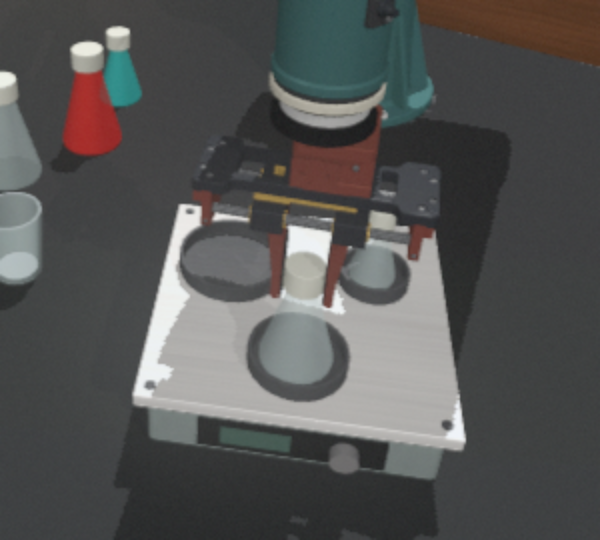

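The medium flask stands inside its holder (base at about (297,355) in the crop), and the small flask is upright in its own at (375,275). I release and move the large one.

Run:
```python
from h import *
release("medium")
P=(460.5,-273.5);d=np.array([335-460,-238+273]);pick("large",np.arctan2(d[1],d[0])+np.pi/2,P)
if 37<get_obs()["grip_width"]<45: place("large",np.arctan2(99,529)+np.pi/2)
d=camera("scene");cv2.imwrite("pics/s6.png",cv2.resize(d["img"][130:400,260:560,::-1],None,fx=2,fy=2))
```

```text
released 44.0 [605.  210.  313.3] w 87.6 F [ 0.   0.4 -0.4]
hit False
closed 48.6 [ 460.6 -273.7   70.1] w 41.6 F [ 1.  -0.2  0.3]
lifted 49.3 [ 460.5 -273.5   95.2] w 41.6 F [-0.2  0.1 -1.8]
up 50.5 [ 459.8 -273.   313.7] w 41.3 F [ 0.3  0.5 -1.9]
above 53.5 [529.3  99.4 165.4] w 41.4 F [ 0.9 -0.1 -1.9]
True
down 54.1 [528.9  99.1 152.9] w 41.5 F [-0.  -1.6  4.2]
```

View pics/s6.png

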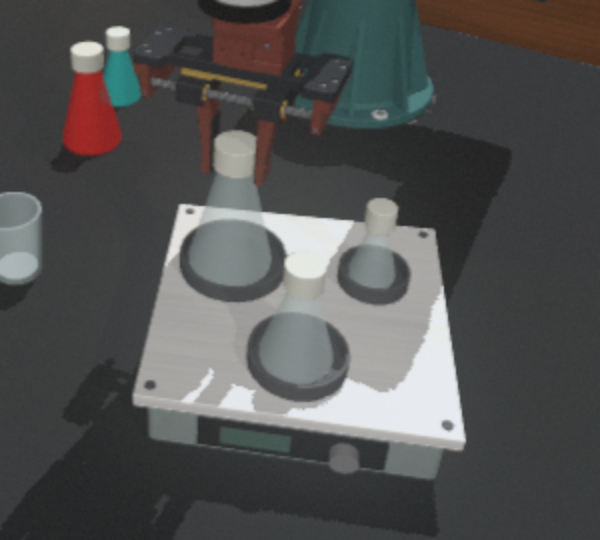

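All three flasks stand upright in their holders. I release the large one, back away, and check the cap centres against the holders and the bystanders' positions.

Run:
```python
from h import *
release("large");movep([420,-250,330],rot(angle((420,-250),330,1.0)));hold(.5);st("clear")
d=camera("top");cv2.imwrite("pics/t7.png",cv2.resize(d["img"][60:260,130:490,::-1],None,fx=2.2,fy=2.2))
z=d["range_z"];v,u=np.mgrid[:400,:640];W=(np.stack([u,v,np.ones_like(u)],-1)@np.linalg.inv(d["intrinsics"]).T*z[...,None])@np.array(d["attitude"]).T+d["position"]
for k,P in C.items():
    zt=F[k][2]+83;m=(np.hypot(W[...,0]-P[0],W[...,1]-P[1])<40)&(abs(W[...,2]-zt)<7);w=W[m]
    print(k,m.sum(),"cap top centre",((w.max(0)+w.min(0))/2).round(1),"holder",P,"expected z",zt)
for c in("top","scene"):
    camera(c)
    for n in("bottle","beaker","flask_small","flask_medium","flask_large"):
        print(c,n,[(np.round(r["at"]).tolist(),round(r["p"],2)) for r in tip_of(c,n)[:2]])
```

```text
released 56.8 [528.5  99.1 314.3] w 87.7 F [-0.5 -0.3 -0.3]
clear 58.7 [ 420.1 -249.8  330. ] w 87.8 F [ 0.8 -0.3 -0.3]
small 103 cap top centre [470.4 221.1 168.9] holder (472.2, 221.3) expected z 169
medium 156 cap top centre [605.7 208.8 189.9] holder (606, 210.5) expected z 191
large 255 cap top centre [528.   95.8 224.6] holder (529, 99.4) expected z 225
top bottle []
top beaker [([588.0, -138.0, -2.0], 0.67)]
top flask_small [([474.0, 219.0, 86.0], 0.77)]
top flask_medium [([611.0, 211.0, 88.0], 0.79), ([215.0, -277.0, -3.0], 0.49)]
top flask_large [([334.0, -236.0, 1.0], 0.95)]
scene bottle [([491.0, -446.0, -2.0], 0.74)]
scene beaker [([592.0, -139.0, 0.0], 0.61)]
scene flask_small [([469.0, 221.0, 89.0], 0.65)]
scene flask_medium [([214.0, -277.0, -4.0], 0.82), ([603.0, 212.0, 86.0], 0.57)]
scene flask_large [([524.0, 100.0, 85.0], 0.93), ([337.0, -239.0, 2.0], 0.73)]
```

View pics/t7.png

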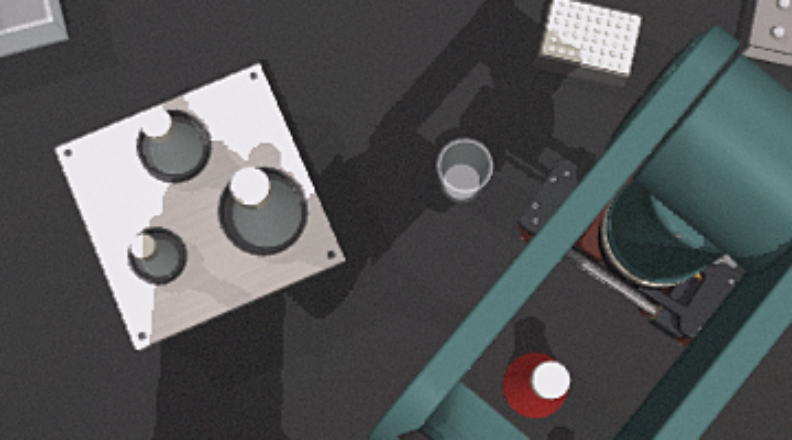

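The top view shows all three flasks in their holders at crop pixels (173,145), (262,210) and (157,255). Cap tops are within 4 mm of the holder centres and at the expected heights. The beaker and bottle are where they were. The robot touches nothing, so I hand in.

Run:
```python
from h import *
hand_in();st("done")
```

```text
the job is handed in; nothing more can be done
the job is handed in; nothing more can be done
```

The large, medium and small flasks each stand upright in their own holder, released, and the job was handed in at about 59 s on the robot's clock.

**Failed first grasp:** My first try on the small flask closed on nothing, without disturbing it. Two cameras showed the real fingertips about 40 mm short of the reported TCP along the tool. I corrected for that, and all three grasps then held, with finger openings of 27, 33 and 42 mm matching the caps.

**Setting down:** Each flask was lowered until the wrist felt the floor. All three contacts came within 0.3 mm of the expected height.

**Last checks:**
- **Flask positions:** The cap tops were about 2, 2 and 4 mm from the holder centres (small, medium, large), and within about 1 mm of the expected heights. The limit is 12 mm.
- **Bystanders:** The bottle and beaker read within 6 mm of their first readings, close to the network's own error. The arm hid the bottle from the top camera, so that reading comes from the scene camera only.
- **Missed detection:** The top-camera network did not report the placed large flask. The scene camera and the depth readings both confirmed it.

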